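# Pin a stack of trivets to its stand by finding the hidden hole with the post

## Robot

A 6-joint arm with a two-finger parallel gripper is mounted at the origin on a cart in front of the work surface, level with it; the furniture and walls round the work are solid. World frame = base frame: x ahead of the robot, y to its left, z up, the work surface at z = 0. Lengths are in m, angles in rad, forces in N, time in s.
With the tool pointing down it reaches from about 0.35 to 0.975 m from the base axis. Payload 4.9 kg.
Tool frame: the origin (TCP) lies between the finger pads; the fingertips stand 14 mm ahead of it and the grasp point (between the pads) lies 5 mm behind it (manip.finger_overhang is the distance from the TCP to the fingertips, in m); z points along the fingers, y is the line along which they close (so a half turn about z gives the same grasp; the last joint's range is limited). The gripper opens to 85 mm and grips with 20 to 120 N. Pads are 22 mm wide; open, the fingers measure 114 mm over their backs; the gripper's body (76 mm by 85 mm) begins 54 mm behind the grasp point. The pads swing forward as they close: fully open they stand 13 mm farther back than shut.
Start: joints at [-1.381, 0.053, 1.613, -0, 1.476, -0.119], TCP at [0.19, -0.595, 0.214] pointing down, gripper open.
Joint ranges: [-3.01, 3.01], [-1.01, 2.22], [0.06, 2.58], [-1.02, 4.17], [0.09, 2.62], [-3.14, 3.14]. Speed limits (rad/s): [2.57, 2.57, 3.14, 3.14, 3.14, 3.14].

## Interface

Orientations are given as a unit quaternion [w, x, y, z].
In Python, from plant import manip, grab_frame gives the robot as it stands.
- The arm moves only by the tool servo_tool, never from a script. Its argument "deltas" is a list that holds one entry, the list of rows, each a list of 5 numbers: the opening in per cent of the stroke, from 0 (shut) to 100 (fully open), then the shift along the world's x, y, z in m, then the turn about the world's z in degrees. A call has exactly 8 rows; each row shifts and turns the commanded pose from where the row before left it; what a row does not reach is not made up. A row lasts 1/10 s, in which the tool goes at most 50 mm and 8.59 degrees, less where a joint would pass 70% of its speed; a pose out of reach is approached as far as the arm can. A call is refused whole if a number of a shift passes 0.05 or a number of a turn 8.59, either way. A call with a gripper value outside its range is refused whole. The fingers move at their own pace and stop on an object; the grip force is fixed at half the most. Time passes only in rows, so rows that do not move let the fingers close, or fill a call up. It gives the time, the measured TCP pose, the force, the opening and the grip force at its end, in the units of the state.
- manip.state(): the state, without advancing time (a new reading comes with each control period).
- grab_frame(name): name is "side" or "top"; returns a dict with "pixels" (480x640x3 uint8, red, green, blue), "z_map" (480x640 float32, m along the optical axis (not along the pixel's ray), 0 where there is no reading), "fx", "fy", "cx", "cy" (pixels), "rvec" (rotation vector, rad) and "tvec" (3), from world to camera coordinates, as OpenCV has them. Camera axes: x right, y down, z forward; pixel columns grow to the right and rows downward; lengths in m; the calibration is good to about 2 mm. A picture is of the moment at which its call begins.
- manip.job_done(): hands the job in; it is judged then, once.
The state is a dict: "time": time; "joint_pos": joint angles; "joint_vel": joint speeds; "joint_efforts": joint torques, N m; "tool_pos": TCP position; "tool_rot": TCP orientation; "contact_force": force on the tool from outside, world axes, zero at the start; "ft_torque": the same for the moment, N m; "gripper_width": opening from 0.0 (shut) to 1.0 (fully open); "grasp_force": force on a finger pad.
Only numpy, scipy, OpenCV 4.12 (cv2) and the standard library are available. Lean on these libraries where they do the work, as an engineer would, in place of code of your own. Each camera call takes 0.05 s, during which the arm holds its last target. There are 200 camera calls.

## Task

Take the wooden post out of its rest block and put it down through the middle of the stack of three cork trivets, into the blind hole hidden in the floor of the round stand below, to lock the stack. The hole is off to one side of the middle and the post must find it by feel: sweep its tip over the cushioned floor with light pressure (a few newtons, always less than 24 N), until it drops in, then push it fully home and let go. Leave the three trivets stacked where they are and do not disturb the things around.

Things in the scene. Friction and masses are not known exactly. Their poses are not given: they have to be found in the camera images.
- post: Loose light wooden post, 127 mm long, about 0.1 kg: round 16 mm shaft, 22 mm collar from 92 to 97 mm above the tip, then a square head 26 x 26 mm, 30 mm tall (97 to 127 mm), to grip by its flat sides. Origin at the centre of the tip end; z from tip to head; x and y square to the head's flats. It starts upright in the rest block's hole.
- post_tip (a point): Centre of the tip end of the post (the post's origin). The tip is tapered: 9.6 mm across at the end, full 16 mm from 4 mm up. Parked, it is 12 mm above the counter, 33 mm below the rest block's top; fully seated in the stand's hole, about 6 mm above the counter.
- rest: Fixed wooden rest block, 64 x 64 x 45 mm, with one upright 18 mm hole in the middle of its top, 33 mm deep; origin at the centre of its underside, z up. Mind the arm: a wall cabinet hangs overhead on the left (y above 0.33 m, x above 0.44 m, z above 0.68 m).
- stand: Fixed round wooden stand, 170 mm diameter with a double-beaded edge, 30 mm high; origin at the centre of its underside, z up.
- stand_floor (a point): Point on the stand's upright axis at its top, 30 mm up: the floor, a flush level black plastic inlay on a cushion, all that shows through the trivets. In it is the blind hole: round, 17.6 mm wide, 24 mm deep, sharp-edged. The hole's centre is not measured: it lies 5 to 10 mm from this axis, in a direction that differs each time.
- trivet0: Lowest of three loose cork trivets stacked on the stand: flat ring, 130 mm outer diameter, round edge, 48 mm wide hole, 20 mm thick, 0.25 kg. Origin at the centre of its underside, z up; set within about 2 mm of the stand's axis.
- trivet1: Middle trivet, same as the lowest.
- trivet2: Top trivet, same as the lowest; its top face is 90 mm above the counter.
- inlay (a joint): How far the cushioned floor inlay of the stand is pressed down, in m: 0 when free, a spring of 3 N per mm (0.002 is 6 N), hard stop at 0.010.
- salt_shaker: Bystander: salt shaker, 44 mm wide, 90 mm tall; origin at the centre of its underside.
- jar_small: Bystander: small jar with a dark lid, 51 mm wide, 66 mm tall; origin at the centre of its underside.
- pepper_mill: Bystander: dark turned pepper mill, 58 mm wide, 135 mm tall; origin at the centre of its underside.
Things that resemble listed ones, but are neither listed nor needed, are in the scene too. Of the things that look like the rest, take the one that is farthest from the robot's base at the start.

How it is judged:
By the outcome, as a careful person would: the job done as asked, in the order asked, and still so for the second after the job is handed in, with the robot touching nothing.
It also fails if it takes over 48 s, if anything falls off the work surface, if the arm or the gripper's body presses on something with over 40 N, if the wrist force passes 120 N, or if a joint passes its speed limit or range.

## Working session

There is one attempt and no reset: what is moved stays moved. The work goes in short steps, Python scripts to look and compute and a tool call to move; the robot and the scene stay as the last step left them, time stands still between calls to the robot, and variables do not carry over. Pictures are saved under pics/ and viewed, at most 10 in all, crops included, and the job is handed in when it is done.

Besides the shell and the picture viewer there is one more tool, called after "Emit:" as name(argument=value, ...), one argument or row to a line, values as JSON. servo_tool: Moves the arm, as the interface text tells. Its arguments: {"type":"object","properties":{"deltas":{"type":"array"}},"required":["deltas"]}

```bash
mkdir -p pics; cat > h.py <<'E'
import numpy as np, cv2
from plant import manip, grab_frame
def snap(n,f):
    d=grab_frame(n); cv2.imwrite(f'pics/{f}.png',d['pixels'][:,:,::-1]); np.savez(f'{f}.npz',**d); return d
def pts(d):
    R=cv2.Rodrigues(np.array(d['rvec']))[0]; t=np.array(d['tvec']).ravel()
    z=d['z_map']; v,u=np.mgrid[:480,:640]
    c=np.stack([(u-d['cx'])/d['fx']*z,(v-d['cy'])/d['fy']*z,z],-1)
    return (c-t)@R
E
python3 - <<'E'
from h import *
a=snap('top','t0'); b=snap('side','s0')
for d in(a,b): print(-cv2.Rodrigues(np.array(d['rvec']))[0].T@np.array(d['tvec']).ravel(), d['fx'])
print(manip.state())
E
```

```text
[0.37077072 0.04303755 0.89256389] 493.56957850131397
[ 0.27872373 -0.71202984  0.5259696 ] 476.08486132715996
{'time': 0.1, 'joint_pos': array([-1.38100976e+00,  5.32945753e-02,  1.61417144e+00,  4.26023497e-05,
        1.47600276e+00, -1.18996881e-01]), 'joint_vel': array([ 0.0015846 , -0.00115613, -0.00197798, -0.00216858, -0.00051484,
       -0.00183133]), 'joint_efforts': array([ 1.17419809e-04, -3.94898736e+01, -3.71364498e+01, -9.68330755e-05,
        3.89927358e-03, -1.65040240e-05]), 'tool_pos': array([ 0.18983756, -0.59484109,  0.21307487]), 'tool_rot': array([-9.38223872e-04,  9.88105132e-01,  1.53777007e-01, -1.20052304e-05]), 'contact_force': array([-0.10140992,  0.38167779,  0.2171478 ]), 'ft_torque': array([0.04536667, 0.00711007, 0.0109713 ]), 'grasp_force': 0.0, 'gripper_width': 0.9969956703104792}
```

View pics/t0.png

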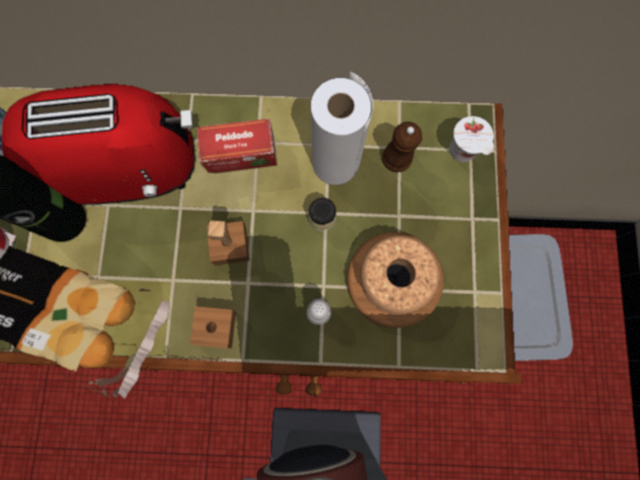

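View pics/s0.png

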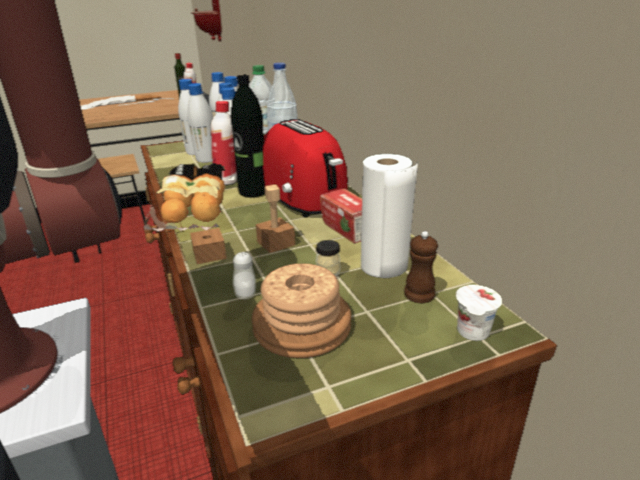

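Top view: the rest lookalikes are the block holding the post at (227,241) and an empty block at (212,327). The farther one, with the post, is mine; its head is at about (217,230). The trivet stack is at (401,273), the salt shaker at (318,311), the jar at (322,212) and the mill at (402,147).

```bash
python3 - <<'E'
from h import *
d=dict(np.load('t0.npz')); P=pts(d)
im=d['pixels']
def rect(m,n):
    q=P[m][:,:2]; r=cv2.minAreaRect((q*1000).astype(np.float32)); print(n,m.sum(),q.mean(0),r,np.median(P[m][:,2]))
def box(u0,v0,u1,v1):
    m=np.zeros((480,640),bool); m[v0:v1,u0:u1]=1; return m
Z=P[...,2]
rect(box(200,215,250,270)&(Z>.125)&(Z<.17),'head')
rect(box(195,215,255,275)&(Z>.039)&(Z<.052),'rest')
rect(box(185,300,240,355)&(Z>.039)&(Z<.052),'rest2')
m=box(340,220,460,330)&(abs(Z-.09)<.006)
c,r=cv2.minEnclosingCircle((P[m][:,:2]*1000).astype(np.float32)); print('trivet',c,r,np.median(Z[m]))
c=cv2.findContours(m.astype(np.uint8),cv2.RETR_CCOMP,cv2.CHAIN_APPROX_NONE)
for k in c[0]:
    if len(k)>20:
        q=P[k[:,0,1],k[:,0,0]][:,:2]*1000; print(len(k),cv2.fitEllipse(q.astype(np.float32)))
m=box(340,220,460,340)&(abs(Z-.03)<.008)
print('floor', np.median(P[box(394,268,408,282)],0) if 1 else 0)
# stand edge
q=P[m][:,:2]*1000; c,r=cv2.minEnclosingCircle(q.astype(np.float32)); print('stand',c,r)
for n,b in dict(salt=(305,298,332,326),jar=(308,197,337,225),mill=(382,120,424,172),towel=(310,75,372,185)).items():
    m=box(*b)&(Z>.03); print(n,P[m].mean(0),P[m].min(0),P[m].max(0))
s=dict(np.load('s0.npz'))
A=cv2.resize(im[195:285,185:275][:,:,::-1],(400,400),interpolation=2); B=cv2.resize(s['pixels'][175:265,235:325][:,:,::-1],(400,400),interpolation=2)
cv2.imwrite('pics/c1.png',np.hstack([A,B]))
E
```

```text
head 302 [0.54684782 0.20757582] ((548.0640869140625, 208.4440155029297), (26.18416404724121, 26.555965423583984), 88.82134246826172) 0.13909279362519605
rest 996 [0.5425857  0.20408536] ((548.11474609375, 209.22372436523438), (65.16851806640625, 64.45220184326172), 10.114133834838867) 0.045583527433289375
rest2 1394 [0.39820864 0.2231228 ] ((398.631591796875, 223.75735473632812), (65.28068542480469, 63.99257278442383), 87.10127258300781) 0.04577062501218646
trivet (496.3277282714844, -89.0977554321289) 64.61766815185547 0.08997829136998492
231 ((496.4937744140625, -89.13467407226562), (126.05888366699219, 126.3775405883789), 18.374740600585938)
83 ((496.3113098144531, -89.00543975830078), (48.817962646484375, 49.23308563232422), 55.494850158691406)
floor [ 0.50134596 -0.09945886  0.03010072]
stand (496.3648376464844, -90.52643585205078) 85.19175720214844
salt [0.42918088 0.04278883 0.07505535] [0.37077072 0.02157136 0.0300142 ] [0.45048467 0.06331949 0.89256389]
jar [0.60014283 0.04294339 0.07105415] [0.37077072 0.0181312  0.03140807] [0.62818814 0.06688516 0.89256389]
mill [ 0.71759535 -0.09201681  0.10172971] [ 0.37077072 -0.12234067  0.03002126] [0.75348713 0.04303755 0.89256389]
towel [0.71311524 0.02109861 0.18138696] [ 0.37077072 -0.04292318  0.03019197] [0.86181331 0.07390242 0.89256389]
```

View pics/c1.png

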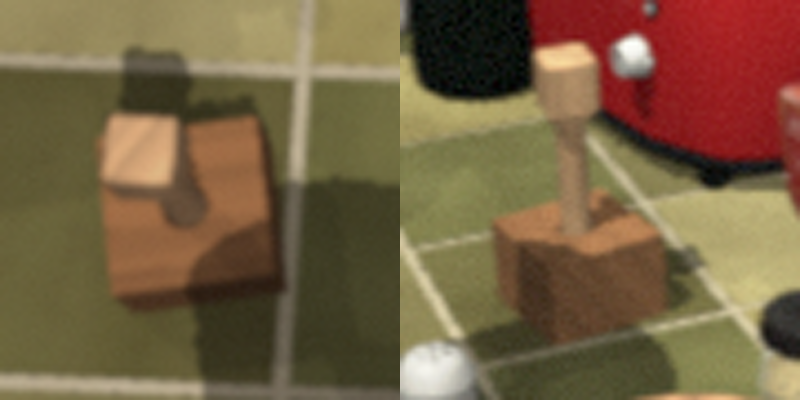

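The crop shows the post upright in the far block, with its head nearly square to the axes. That confirms the choice.

```bash
python3 - <<'E'
from h import *
d=dict(np.load('t0.npz')); P=pts(d); Z=P[...,2]
m=(Z>.1)&(Z<.4)&(P[...,1]>.1)&(P[...,0]>.45); m[200:262,200:250]=0
q=P[m]; print(len(q)); 
for y in np.arange(.1,.4,.04):
    k=(abs(q[:,1]-y)<.02); print(round(y,2), q[k].min(0) if k.any() else '', q[k].max(0) if k.any() else '')
E
```

```text
36946
0.1 [0.85685515 0.10002003 0.10089969] [0.8621994  0.11998453 0.27251636]
0.14 [0.85662065 0.12003675 0.10021193] [0.862141   0.15999467 0.27353839]
0.18 [0.85681717 0.16000293 0.10015445] [0.86187749 0.19999389 0.26972105]
0.22 [0.85626369 0.20001747 0.10010122] [0.86234232 0.23996458 0.26897043]
0.26 [0.71229505 0.24000242 0.10024868] [0.86237028 0.27998698 0.26553323]
0.3 [0.64769757 0.28002434 0.10000027] [0.86247596 0.31999852 0.26464787]
0.34 [0.63059558 0.32001469 0.10007808] [0.86210804 0.35999979 0.26301662]
0.38 [0.62283693 0.36001351 0.10002616] [0.86209754 0.39998597 0.26077489]
```

Emit:
servo_tool(
  deltas=[
    [[100,0.02,0.0445,0,-6.4],[100,0.02,0.0445,0,-6.4],[100,0.02,0.0445,0,-6.4],[100,0.02,0.0445,0,0],[100,0.02,0.0445,0,0],[100,0.02,0.0445,0,0],[100,0.02,0.0445,0,0],[100,0.02,0.0445,0,0]],
  ],
)

```text
time: 0.9
tool_pos: [0.3501, -0.2374, 0.2138]
tool_rot: [-0.0, 1.0, -0.013, 0.0]
contact_force: [0.5, -0.4, 0.0]
gripper_width: 0.997
grasp_force: 0.0
```

Emit:
servo_tool(
  deltas=[
    [[100,0.02,0.0445,0,0],[100,0.02,0.0445,0,0],[100,0.02,0.0445,0,0],[100,0.02,0.0445,0,0],[100,0.02,0.0445,0,0],[100,0.02,0.0445,0,0],[100,0.02,0.0445,0,0],[100,0.02,0.0445,0,0]],
  ],
)

```text
time: 1.7
tool_pos: [0.5101, 0.1187, 0.2138]
tool_rot: [0.0, 1.0, -0.013, -0.0]
contact_force: [0.5, -0.3, 0.7]
gripper_width: 1.001
grasp_force: 0.0
```

Emit:
servo_tool(
  deltas=[
    [[100,0.019,0.045,0,0],[100,0.019,0.045,0,0],[100,0,0,0,0],[100,0,0,-0.03,0],[100,0,0,0,0],[100,0,0,0,0],[100,0,0,0,0],[100,0,0,0,0]],
  ],
)

```text
time: 2.5
tool_pos: [0.5486, 0.2062, 0.1858]
tool_rot: [-0.0, 1.0, -0.014, 0.001]
contact_force: [0.2, -0.3, 0.3]
gripper_width: 0.997
grasp_force: 0.0
```

Emit:
servo_tool(
  deltas=[
    [[100,0,0.0025,0,0],[100,0,0,-0.03,0],[100,0,0,-0.02,0],[100,0,0,-0.013,0],[100,0,0,0,0],[40,0,0,0,0],[40,0,0,0,0],[40,0,0,0,0]],
  ],
)

```text
time: 3.3
tool_pos: [0.5489, 0.2093, 0.1228]
tool_rot: [-0.0, 1.0, -0.013, 0.001]
contact_force: [-0.4, 0.3, 0.9]
gripper_width: 0.513
grasp_force: 0.0
```

Emit:
servo_tool(
  deltas=[
    [[0,0,0,0,0],[0,0,0,0,0],[0,0,0,0,0],[0,0,0,0,0],[0,0,0,0,0],[0,0,0,0,0],[0,0,0,0,0],[0,0,0,0,0]],
  ],
)

```text
time: 4.1
tool_pos: [0.5489, 0.2088, 0.1226]
tool_rot: [0.0, 1.0, -0.013, 0.001]
contact_force: [-0.4, -2.0, 5.4]
gripper_width: 0.004
grasp_force: 2.9
```

```bash
python3 - <<'E'
from h import *
a=snap('top','t1'); b=snap('side','s1'); print(manip.state()['gripper_width'],manip.state()['grasp_force'])
A=cv2.resize(a['pixels'][165:285,165:285][:,:,::-1],(400,400),interpolation=2); B=cv2.resize(b['pixels'][150:270,215:335][:,:,::-1],(400,400),interpolation=2)
cv2.imwrite('pics/c2.png',np.hstack([A,B]))
E
```

```text
0.0017843782521769463 2.8619459517358337
```

View pics/c2.png

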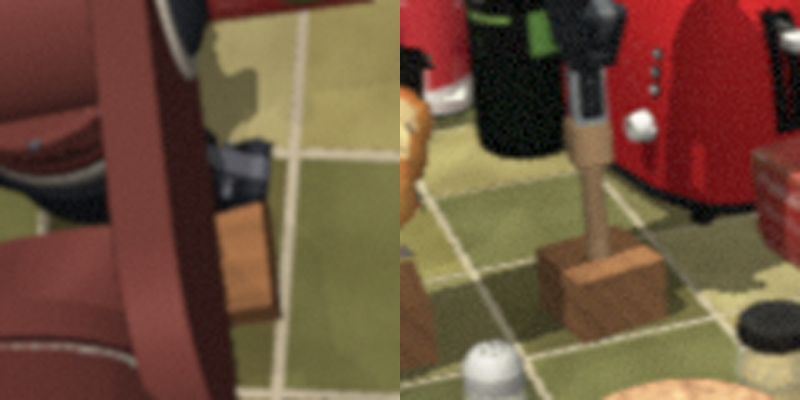

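The side crop shows the whole head still visible, with the shut fingers above or behind it, so the grasp missed. I'll measure the fingertips in the cloud.

```bash
python3 - <<'E'
from h import *
d=dict(np.load('s1.npz')); P=pts(d)
for v in range(168,202,2): 
    print(v,[tuple(np.round(P[v,u]*1000).astype(int)) for u in (266,270,274,278)], d['pixels'][v,272])
print(manip.finger_overhang, manip.state()['contact_force'],manip.state()['ft_torque'],manip.state()['tool_pos'])
d=dict(np.load('s0.npz')); P=pts(d); print([tuple(np.round(P[v,272]*1000).astype(int)) for v in range(184,204,2)])
E
```

```text
168 [(np.int64(534), np.int64(182), np.int64(191)), (np.int64(539), np.int64(170), np.int64(194)), (np.int64(549), np.int64(175), np.int64(191)), (np.int64(557), np.int64(173), np.int64(190))] [32 30 36]
170 [(np.int64(537), np.int64(195), np.int64(182)), (np.int64(541), np.int64(178), np.int64(187)), (np.int64(554), np.int64(193), np.int64(180)), (np.int64(625), np.int64(392), np.int64(102))] [24 24 24]
172 [(np.int64(540), np.int64(205), np.int64(174)), (np.int64(545), np.int64(194), np.int64(177)), (np.int64(555), np.int64(197), np.int64(174)), (np.int64(625), np.int64(393), np.int64(96))] [30 32 29]
174 [(np.int64(539), np.int64(204), np.int64(170)), (np.int64(545), np.int64(195), np.int64(172)), (np.int64(554), np.int64(195), np.int64(170)), (np.int64(623), np.int64(387), np.int64(93))] [47 49 48]
176 [(np.int64(539), np.int64(204), np.int64(165)), (np.int64(546), np.int64(198), np.int64(166)), (np.int64(554), np.int64(194), np.int64(166)), (np.int64(625), np.int64(394), np.int64(85))] [33 31 34]
178 [(np.int64(538), np.int64(201), np.int64(162)), (np.int64(545), np.int64(197), 
[... 2261 characters left out ...]
108)), (np.int64(552), np.int64(203), np.int64(108)), (np.int64(623), np.int64(400), np.int64(15))] [127 103  76]
0.014 [-1.04064701 -2.1146727   5.65697346] [-0.34890635  0.04786171  0.02443861] [0.54888752 0.20882574 0.12259953]
[(np.int64(619), np.int64(435), np.int64(49)), (np.int64(552), np.int64(210), np.int64(138)), (np.int64(549), np.int64(199), np.int64(138)), (np.int64(547), np.int64(195), np.int64(135)), (np.int64(546), np.int64(192), np.int64(132)), (np.int64(546), np.int64(194), np.int64(126)), (np.int64(546), np.int64(194), np.int64(122)), (np.int64(546), np.int64(196), np.int64(117)), (np.int64(546), np.int64(195), np.int64(112)), (np.int64(545), np.int64(195), np.int64(107))]
```

Emit:
servo_tool(
  deltas=[
    [[0,0,0,0.02,0],[0,0,0,0.02,0],[60,0,0,0,0],[60,0,0,0,0],[60,0,0,0,0],[60,0,0,0,0],[60,0,0,0,0],[60,0,0,0,0]],
  ],
)

```text
time: 5.0
tool_pos: [0.5477, 0.209, 0.1605]
tool_rot: [0.0, 1.0, -0.013, -0.0]
contact_force: [0.2, 0.1, 0.3]
gripper_width: 0.601
grasp_force: 0.0
```

```bash
python3 - <<'E'
from h import *
b=snap('side','s2'); P=pts(b); s=manip.state(); print(s['tool_pos'],s['gripper_width'],s['contact_force'],s['joint_pos'])
B=cv2.resize(b['pixels'][120:270,190:340][:,:,::-1],(600,600),interpolation=2)
cv2.imwrite('pics/c3.png',B)
for v in range(150,204,3): print(v,[str(np.round(P[v,u]*1000).astype(int)) for u in range(258,290,4)])
E
```

```text
[0.54774017 0.20901775 0.16073235] 0.6022641073602661 [-0.33160391  0.27098996  0.10801977] [2.37637545e-01 3.76530817e-04 1.75681509e+00 5.83305597e-06
 1.38510944e+00 1.83474861e+00]
150 ['[601 482 132]', '[542 232 213]', '[535 175 231]', '[535 149 239]', '[545 153 236]', '[552 152 235]', '[638 390 154]', '[642 370 159]']
153 ['[601 484 123]', '[544 238 205]', '[535 176 225]', '[535 151 232]', '[544 152 230]', '[553 154 228]', '[635 382 148]', '[641 369 151]']
156 ['[600 482 116]', '[542 236 199]', '[537 186 215]', '[540 168 220]', '[549 169 218]', '[630 398 137]', '[635 382 141]', '[639 364 145]']
159 ['[599 481 108]', '[542 235 193]', '[550 234 192]', '[540 170 213]', '[549 172 211]', '[628 395 130]', '[633 378 134]', '[639 363 138]']
162 ['[598 481  99]', '[541 235 186]', '[550 234 185]', '[540 170 207]', '[547 165 207]', '[627 393 123]', '[632 375 128]', '[638 362 131]']
165 ['[598 482  91]', '[610 487  87]', '[616 466  93]', '[540 172 200]', '[548 170 199]', '[627 395 114]', '[631 375 120]', '[636 358 125]']
168 ['[598 483  82]', '[611 491  77]', '[615 466  85]', '[540 174 193
[... 922 characters left out ...]
['[591 479  23]', '[603 480  21]', '[536 202 137]', '[546 205 134]', '[553 199 135]', '[624 399  47]', '[620 352  65]', '[624 333  72]']
192 ['[590 475  16]', '[604 486   9]', '[536 203 130]', '[545 203 128]', '[553 202 127]', '[624 399  39]', '[627 375  47]', '[633 360  52]']
195 ['[590 478   6]', '[603 484   1]', '[535 202 123]', '[544 202 122]', '[553 204 119]', '[624 401  30]', '[628 380  37]', '[631 356  45]']
198 ['[588 473  -1]', '[598 470  -2]', '[536 206 114]', '[543 201 115]', '[552 200 114]', '[625 409  17]', '[627 378  30]', '[632 360  35]']
201 ['[583 458  -3]', '[592 451  -2]', '[603 447  -2]', '[543 203 107]', '[552 203 105]', '[631 428   0]', '[628 384  18]', '[629 354  30]']
```

View pics/c3.png

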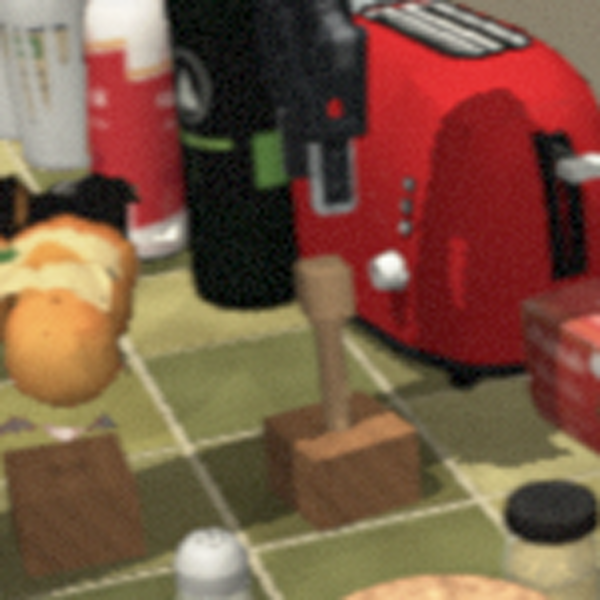

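The side view shows the tips (265,173) at z≈0.183 while TCP reads 0.161, so the real tips sit about 33 mm higher than the reported pose implies. The post is leaning slightly toward +y. I'll go 33 mm lower, opened wide, and the closing fingers will right it.

Emit:
servo_tool(
  deltas=[
    [[100,0,0,0,0],[100,0,0,0,0],[100,0,0,0,0],[100,0,0,0,0],[100,0,0,-0.03,0],[100,0,0,-0.02,0],[100,0,0,-0.02,0],[100,0,0,0,0]],
  ],
)

```text
time: 5.85
tool_pos: [0.5454, 0.2084, 0.0876]
tool_rot: [0.001, 1.0, -0.013, -0.003]
contact_force: [0.2, 0.7, -0.4]
gripper_width: 1.0
grasp_force: 0.0
```

Emit:
servo_tool(
  deltas=[
    [[0,0,0,0,0],[0,0,0,0,0],[0,0,0,0,0],[0,0,0,0,0],[0,0,0,0,0],[0,0,0,0,0],[0,0,0,0,0],[0,0,0,0,0]],
  ],
)

```text
time: 6.65
tool_pos: [0.5489, 0.2091, 0.0926]
tool_rot: [-0.0, 1.0, -0.013, 0.001]
contact_force: [-0.0, -1.1, 6.0]
gripper_width: 0.298
grasp_force: 59.4
```

Emit:
servo_tool(
  deltas=[
    [[0,0,0,0.01,0],[0,0,0,0.02,0],[0,0,0,0.03,0],[0,0,0,0.03,0],[0,0,0,0.03,0],[0,0,0,0,0],[0,0,0,0,0],[0,0,0,0,0]],
  ],
)

```text
time: 7.45
tool_pos: [0.5467, 0.2089, 0.209]
tool_rot: [0.0, 1.0, -0.013, -0.002]
contact_force: [0.8, -1.0, -1.2]
gripper_width: 0.294
grasp_force: 59.5
```

```bash
python3 - <<'E'
from h import *
b=snap('side','s3'); s=manip.state(); print(s['tool_pos'],s['gripper_width'],s['contact_force'])
B=cv2.resize(b['pixels'][110:260,190:340][:,:,::-1],(600,600),interpolation=2)
cv2.imwrite('pics/c4.png',B)
E
```

```text
[0.54663739 0.20884887 0.20870229] 0.296479736565527 [ 0.06396695 -0.12726223 -1.85171266]
```

View pics/c4.png

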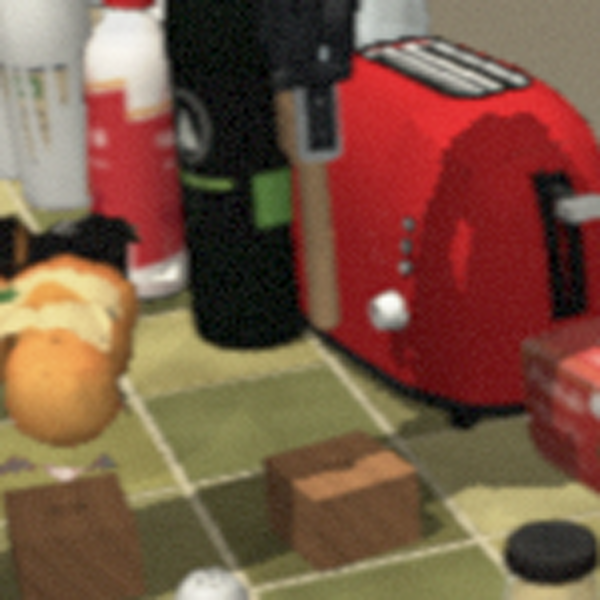

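The post is out and held by its head, with the tip at about crop (320,325). I'll measure the shaft axis in the cloud.

```bash
cat >> h.py <<'E'
def axis(d,lo,hi,cx,cy):
    "fit line x(z),y(z) of shaft r=8 within 30 mm of guess"
    from scipy.optimize import least_squares
    P=pts(d).reshape(-1,3); m=(P[:,2]>lo)&(P[:,2]<hi)&(np.hypot(P[:,0]-cx,P[:,1]-cy)<.03); q=P[m]
    z0=(lo+hi)/2
    f=lambda p:np.hypot(q[:,0]-p[0]-p[2]*(q[:,2]-z0),q[:,1]-p[1]-p[3]*(q[:,2]-z0))-.008
    r=least_squares(f,[cx,cy,0,0],loss='soft_l1',f_scale=.002); return len(q),r.x,q[:,2].min()
E
python3 - <<'E'
from h import *
d=dict(np.load('s3.npz'))
P=pts(d)
print(axis(d,.135,.2,.547,.209))
for v in range(128,196,4): print(v,[str(np.round(P[v,u]*1000).astype(int)) for u in range(260,278,3)])
E
```

```text
(210, array([0.54670669, 0.20739171, 0.0034372 , 0.01954033]), np.float64(0.1352562218547223))
128 ['[539 221 264]', '[534 181 274]', '[534 162 279]', '[540 162 278]', '[548 167 276]', '[553 165 276]']
132 ['[538 220 256]', '[536 189 264]', '[540 183 265]', '[545 180 265]', '[553 185 263]', '[644 458 181]']
136 ['[533 206 252]', '[536 193 255]', '[540 184 256]', '[547 188 254]', '[552 183 255]', '[640 446 175]']
140 ['[532 205 244]', '[536 195 246]', '[540 187 248]', '[546 185 247]', '[551 184 247]', '[636 436 167]']
144 ['[534 212 233]', '[536 198 237]', '[539 187 239]', '[545 185 239]', '[550 181 239]', '[632 424 160]']
148 ['[607 482 137]', '[535 197 229]', '[540 191 230]', '[546 189 230]', '[552 191 228]', '[630 420 151]']
152 ['[609 490 123]', '[616 487 123]', '[542 201 218]', '[548 201 217]', '[ 279 -712  526]', '[628 415 142]']
156 ['[606 482 115]', '[615 488 112]', '[541 200 210]', '[547 200 209]', '[624 433 127]', '[627 417 131]']
160 ['[606 486 102]', '[614 485 101]', '[541 203 201]', '[546 197 202]', '[622 428 118]', '[626 413 122]']
164 ['[605 487  91]', '[613 485  90]', '[541 203 192]', '[546 200 192]', '[620 426 108]', '[624 410 113]']
168 ['[603 482  81]', '[613 487  78]', '[540 204 183]', '[546 201 183]', '[553 204 181]', '[624 412 101]']
172 ['[602 482  70]', '[612 490  66]', '[539 203 174]', '[544 197 176]', '[553 206 171]', '[622 410  91]']
176 ['[601 481  59]', '[610 485  56]', '[539 204 165]', '[544 200 166]', '[551 199 165]', '[622 412  79]']
180 ['[599 478  49]', '[609 483  45]', '[539 205 156]', '[543 199 157]', '[550 199 156]', '[622 414  67]']
184 ['[598 478  37]', '[608 483  33]', '[614 476  35]', '[544 202 147]', '[549 197 148]', '[621 414  56]']
188 ['[597 476  26]', '[607 482  22]', '[614 477  23]', '[542 200 139]', '[549 200 138]', '[621 417  44]']
192 ['[597 481  12]', '[605 481  11]', '[621 507  -2]', '[544 209 126]', '[618 435  26]', '[620 413  34]']
```

Emit:
servo_tool(
  deltas=[
    [[0,-0.006,-0.037,0,0],[0,-0.006,-0.037,0,0],[0,-0.006,-0.037,0,0],[0,-0.006,-0.037,0,0],[0,-0.006,-0.037,0,0],[0,-0.006,-0.037,0,0],[0,-0.007,-0.037,0,0],[0,-0.007,-0.037,0,0]],
  ],
)

```text
time: 8.3
tool_pos: [0.4966, -0.088, 0.2093]
tool_rot: [-0.001, 1.0, -0.013, -0.001]
contact_force: [0.8, -0.1, -0.7]
gripper_width: 0.294
grasp_force: 59.5
```

Emit:
servo_tool(
  deltas=[
    [[0,0,0,0,0],[0,0,0,0,0],[0,0,0,0,0],[0,0,0,-0.01,0],[0,0,0,-0.005,0],[0,0,0,0,0],[0,0,0,0,0],[0,0,0,0,0]],
  ],
)

```text
time: 9.1
tool_pos: [0.4981, -0.0867, 0.1964]
tool_rot: [0.0, 1.0, -0.013, 0.0]
contact_force: [0.6, -0.4, -0.7]
gripper_width: 0.295
grasp_force: 59.8
```

```bash
python3 - <<'E'
from h import *
b=snap('side','s4'); s=manip.state(); print(s['tool_pos'],s['contact_force'],s['time'])
print(axis(b,.13,.185,.4965,-.09))
P=pts(b);Z=P[...,2]; m=(abs(Z-.09)<.003)&(np.hypot(P[...,0]-.4965,P[...,1]+.09)<.08)
c,r=cv2.minEnclosingCircle((P[m][:,:2]*1000).astype(np.float32)); print(c,r)
B=cv2.resize(b['pixels'][200:360,220:380][:,:,::-1],(600,600),interpolation=2)
cv2.imwrite('pics/c5.png',B)
E
```

```text
[ 0.49817639 -0.08684658  0.19655503] [-0.18169937  0.1080396  -1.22270845] 9.15
(298, array([ 0.49810957, -0.087784  , -0.01991982,  0.0088505 ]), np.float64(0.13012483190319482))
(496.56103515625, -93.53601837158203) 62.213829040527344
```

View pics/c5.png

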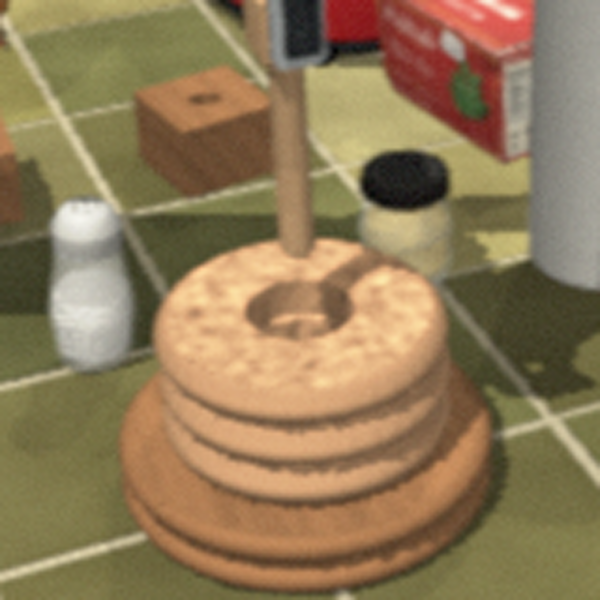

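The post hangs at crop (295,250), just behind the stack's hole at (298,310). I'll shift to the axis and descend.

Emit:
servo_tool(
  deltas=[
    [[0,-0.002,-0.002,0,0],[0,0,0,0,0],[0,0,0,-0.025,0],[0,0,0,-0.025,0],[0,0,0,-0.02,0],[0,0,0,0,0],[0,0,0,0,0],[0,0,0,0,0]],
  ],
)

```text
time: 9.95
tool_pos: [0.497, -0.0893, 0.128]
tool_rot: [0.0, 1.0, -0.013, 0.001]
contact_force: [0.3, 0.1, -0.6]
gripper_width: 0.292
grasp_force: 59.8
```

Emit:
servo_tool(
  deltas=[
    [[0,0.0075,0,0,0],[0,0,0,-0.006,0],[0,0,0,-0.006,0],[0,0,0,-0.004,0],[0,0,0,0,0],[0,0,0,0,0],[0,0,0,0,0],[0,0,0,0,0]],
  ],
)

```text
time: 10.75
tool_pos: [0.5033, -0.0888, 0.1102]
tool_rot: [-0.0, 1.0, -0.013, -0.0]
contact_force: [-1.1, 0.6, 0.1]
gripper_width: 0.294
grasp_force: 59.9
```

Emit:
servo_tool(
  deltas=[
    [[0,0,0,-0.002,0],[0,0,0,0,0],[0,0,0,0,0],[0,0,0,0,0],[0,0,0,0,0],[0,0,0,0,0],[0,0,0,0,0],[0,0,0,0,0]],
  ],
)

```text
time: 11.55
tool_pos: [0.5036, -0.0889, 0.1084]
tool_rot: [0.0, 1.0, -0.013, 0.0]
contact_force: [-1.4, 0.3, 4.2]
gripper_width: 0.29
grasp_force: 60.6
```

Emit:
servo_tool(
  deltas=[
    [[0,0,0,-0.001,0],[0,0,0,0,0],[0,-0.0003,0.0012,0,0],[0,-0.0003,0.0012,0,0],[0,-0.0003,0.0011,0,0],[0,0,0,0,0],[0,0,0,0,0],[0,0,0,0,0]],
  ],
)

```text
time: 12.35
tool_pos: [0.5034, -0.0875, 0.1081]
tool_rot: [0.002, 1.0, -0.013, 0.001]
contact_force: [-1.2, -4.6, 6.0]
gripper_width: 0.294
grasp_force: 60.9
```

Emit:
servo_tool(
  deltas=[
    [[0,-0.0005,0.0006,0,0],[0,-0.0005,0.0006,0,0],[0,-0.0005,0.0005,0,0],[0,-0.0004,0.0005,0,0],[0,-0.0004,0.0004,0,0],[0,0,0,0,0],[0,0,0,0,0],[0,0,0,0,0]],
  ],
)

```text
time: 13.15
tool_pos: [0.5016, -0.0836, 0.1082]
tool_rot: [0.001, 1.0, -0.013, 0.002]
contact_force: [2.0, -2.8, 4.9]
gripper_width: 0.292
grasp_force: 60.9
```

Emit:
servo_tool(
  deltas=[
    [[0,-0.0007,0.0003,0,0],[0,-0.0007,0.0003,0,0],[0,-0.0007,0.0003,0,0],[0,-0.0007,0.0002,0,0],[0,-0.0006,0.0002,0,0],[0,0,0,0,0],[0,0,0,0,0],[0,0,0,0,0]],
  ],
)

```text
time: 13.95
tool_pos: [0.4958, -0.0811, 0.1062]
tool_rot: [-0.0, 1.0, -0.013, -0.001]
contact_force: [-0.6, -1.4, 2.2]
gripper_width: 0.298
grasp_force: 60.2
```

Emit:
servo_tool(
  deltas=[
    [[0,-0.0007,0,0,0],[0,-0.0007,0,0,0],[0,-0.0007,0,0,0],[0,-0.0007,-0.0002,0,0],[0,-0.0007,-0.0002,0,0],[0,0,0,0,0],[0,0,0,0,0],[0,0,0,0,0]],
  ],
)

```text
time: 14.75
tool_pos: [0.4933, -0.0818, 0.1072]
tool_rot: [-0.0, 1.0, -0.013, -0.0]
contact_force: [2.0, -0.5, -0.8]
gripper_width: 0.299
grasp_force: 59.9
```

Emit:
servo_tool(
  deltas=[
    [[0,0,0,-0.0015,0],[0,0,0,-0.0015,0],[0,0,0,0,0],[0,0,0,0,0],[0,0,0,0,0],[0,0,0,0,0],[0,0,0,0,0],[0,0,0,0,0]],
  ],
)

```text
time: 15.55
tool_pos: [0.4936, -0.0821, 0.1043]
tool_rot: [0.0, 1.0, -0.013, 0.0]
contact_force: [2.7, -2.3, -1.9]
gripper_width: 0.294
grasp_force: 59.7
```

Emit:
servo_tool(
  deltas=[
    [[0,0.001,-0.0008,0,0],[0,0,0,0,0],[0,0,0,-0.0015,0],[0,0,0,-0.0015,0],[0,0,0,0,0],[0,0,0,0,0],[0,0,0,0,0],[0,0,0,0,0]],
  ],
)

```text
time: 16.35
tool_pos: [0.4941, -0.0826, 0.1011]
tool_rot: [-0.0, 1.0, -0.013, -0.0]
contact_force: [1.3, 0.7, -0.7]
gripper_width: 0.293
grasp_force: 59.9
```

Emit:
servo_tool(
  deltas=[
    [[0,0.0005,0,-0.001,0],[0,0,0,-0.001,0],[0,0,0,-0.001,0],[0,0,0,-0.001,0],[0,0,0,-0.001,0],[0,0,0,-0.001,0],[0,0,0,0,0],[0,0,0,0,0]],
  ],
)

```text
time: 17.15
tool_pos: [0.4948, -0.0827, 0.0951]
tool_rot: [-0.0, 1.0, -0.013, -0.0]
contact_force: [-0.4, 0.2, -0.8]
gripper_width: 0.296
grasp_force: 59.8
```

Emit:
servo_tool(
  deltas=[
    [[0,0,0,-0.001,0],[0,0,0,-0.001,0],[0,0,0,-0.001,0],[0,0,0,-0.001,0],[0,0,0,-0.001,0],[0,0,0,0,0],[0,0,0,0,0],[0,0,0,0,0]],
  ],
)

```text
time: 17.95
tool_pos: [0.4949, -0.0827, 0.0903]
tool_rot: [0.0, 1.0, -0.013, 0.0]
contact_force: [-1.1, 0.5, 0.0]
gripper_width: 0.294
grasp_force: 59.8
```

Emit:
servo_tool(
  deltas=[
    [[0,0,0,-0.001,0],[0,0,0,-0.001,0],[0,0,0,-0.001,0],[0,0,0,0,0],[0,0,0,0,0],[0,0,0,0,0],[0,0,0,0,0],[0,0,0,0,0]],
  ],
)

```text
time: 18.75
tool_pos: [0.4949, -0.0827, 0.0872]
tool_rot: [0.0, 1.0, -0.013, 0.0]
contact_force: [-0.6, -0.2, -0.5]
gripper_width: 0.298
grasp_force: 59.8
```

Emit:
servo_tool(
  deltas=[
    [[0,0,0,-0.001,0],[0,0,0,0,0],[0,0,0,0,0],[0,0,0,0,0],[0,0,0,0,0],[0,0,0,0,0],[0,0,0,0,0],[0,0,0,0,0]],
  ],
)

```text
time: 19.55
tool_pos: [0.495, -0.0828, 0.0863]
tool_rot: [0.0, 1.0, -0.013, 0.0]
contact_force: [-0.3, -0.7, -0.2]
gripper_width: 0.292
grasp_force: 59.9
```

Emit:
servo_tool(
  deltas=[
    [[0,0,0,-0.0005,0],[0,0,0,-0.0005,0],[0,0,0,0,0],[0,0,0,0,0],[0,0,0,0,0],[0,0,0,0,0],[0,0,0,0,0],[0,0,0,0,0]],
  ],
)

```text
time: 20.35
tool_pos: [0.495, -0.0828, 0.0853]
tool_rot: [0.0, 1.0, -0.013, 0.0]
contact_force: [-0.3, -0.4, 3.1]
gripper_width: 0.297
grasp_force: 60.2
```

Emit:
servo_tool(
  deltas=[
    [[0,0,0,-0.0005,0],[0,0,0,0,0],[0,0,0,0,0],[0,0,0,0,0],[0,0,0,0,0],[0,0,0,0,0],[0,0,0,0,0],[0,0,0,0,0]],
  ],
)

```text
time: 21.15
tool_pos: [0.495, -0.0828, 0.0848]
tool_rot: [0.0, 1.0, -0.013, 0.0]
contact_force: [-0.3, 0.4, 4.5]
gripper_width: 0.3
grasp_force: 60.4
```

```bash
python3 - <<'E'
from h import *
b=snap('side','s5'); s=manip.state(); print(s['tool_pos'],s['contact_force'])
P=pts(b)
d0=dict(np.load('s4.npz'));P0=pts(d0);Z0=P0[...,2];Z=P[...,2]
f=lambda P,Z:P[(abs(Z-.09)<.003)&(np.hypot(P[...,0]-.4965,P[...,1]+.09)<.08)]
for q in(f(P0,Z0),f(P,Z)): print(q.min(0),q.max(0))
B=cv2.resize(b['pixels'][210:360,220:370][:,:,::-1],(600,600),interpolation=2)
cv2.imwrite('pics/c6.png',B)
E
```

```text
[ 0.49494893 -0.08278573  0.08479422] [ 0.49568695 -1.37401033  3.78712626]
[ 0.43622145 -0.15410985  0.08700021] [ 0.55812508 -0.03210769  0.09217119]
[ 0.43630256 -0.1544062   0.08700837] [ 0.55810714 -0.03150451  0.0929007 ]
```

View pics/c6.png

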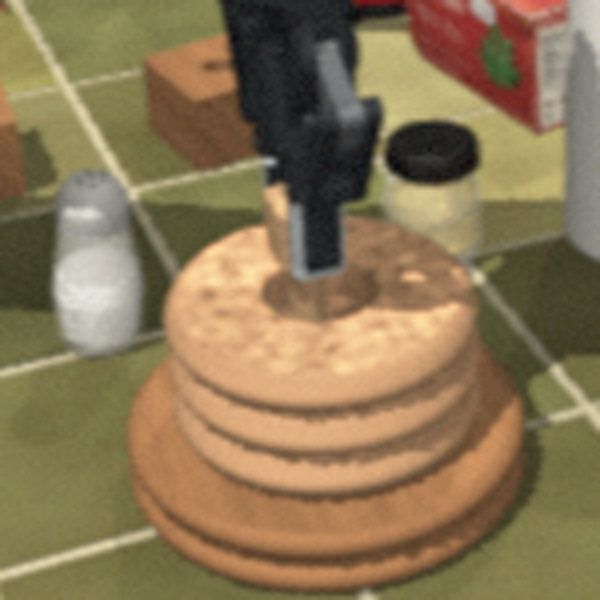

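The stack is undisturbed, and the post stands in its hole with the fingertip at crop (320,275), clear of the cork. The force rises about 3 N/mm at seated depth, as the cushion should. I'll press a little more to be sure, ease off and release.

Emit:
servo_tool(
  deltas=[
    [[0,0,0,-0.001,0],[0,0,0,0,0],[0,0,0,0,0],[0,0,0,0,0],[0,0,0,0,0],[0,0,0,0,0],[0,0,0,0,0],[0,0,0,0,0]],
  ],
)

```text
time: 22.0
tool_pos: [0.4951, -0.0828, 0.0841]
tool_rot: [0.0, 1.0, -0.013, 0.0]
contact_force: [-0.9, -0.2, 6.1]
gripper_width: 0.294
grasp_force: 60.7
```

Emit:
servo_tool(
  deltas=[
    [[0,0,0,0.0015,0],[0,0,0,0,0],[70,0,0,0,0],[70,0,0,0,0],[70,0,0,0,0],[70,0,0,0,0],[70,0,0,0,0],[70,0,0,0,0]],
  ],
)

```text
time: 22.8
tool_pos: [0.4948, -0.0827, 0.0851]
tool_rot: [-0.0, 1.0, -0.013, -0.0]
contact_force: [0.7, -0.1, 0.7]
gripper_width: 0.702
grasp_force: 0.0
```

Emit:
servo_tool(
  deltas=[
    [[70,0,0,0.01,0],[70,0,0,0.02,0],[70,0,0,0.04,0],[70,0,0,0.04,0],[70,-0.03,-0.03,0.02,0],[70,-0.03,-0.03,0.02,0],[70,-0.03,-0.03,0,0],[70,-0.03,-0.03,0,0]],
  ],
)

```text
time: 23.6
tool_pos: [0.3742, -0.2038, 0.2375]
tool_rot: [0.001, 1.0, -0.013, 0.002]
contact_force: [0.5, -0.5, -1.3]
gripper_width: 0.696
grasp_force: 0.0
```

```bash
python3 - <<'E'
from h import *
b=snap('side','s6'); a=snap('top','t6'); P=pts(b);Z=P[...,2]
m=(Z>.1)&(np.hypot(P[...,0]-.495,P[...,1]+.083)<.03); print('head top',np.sort(P[m][:,2])[-8:],P[m].mean(0))
B=cv2.resize(b['pixels'][210:360,220:370][:,:,::-1],(400,400),interpolation=2)
A=cv2.resize(a['pixels'][200:350,325:475][:,:,::-1],(400,400),interpolation=2)
cv2.imwrite('pics/c7.png',np.hstack([A,B]))
E
```

```text
head top [0.13286418 0.13291015 0.13296818 0.13300099 0.13301861 0.13313872
 0.13342642 0.13375024] [ 0.49335105 -0.0937661   0.12176371]
```

View pics/c7.png

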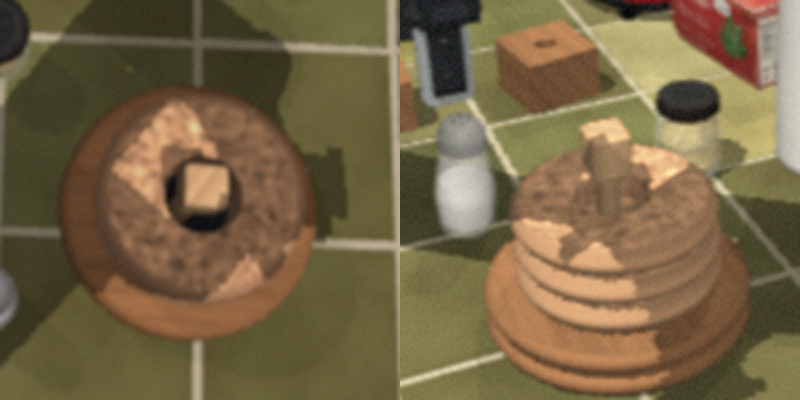

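The post stands upright in the stack with its head top at z=0.133, which is the seated height. The trivets are stacked in place and the arm is clear.

```bash
python3 -c "
from plant import manip
print(manip.job_done())"
```

```text
the job is handed in; nothing more can be done
None
```

The post is fully home in the stand's hidden hole (head top at 133 mm) and released, with the three trivets still stacked in place; the job is handed in at about 24 s. The first grasp missed, and the closing fingers pressed the parked post's head with about 6 N before I corrected the height.

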